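# Gauge the new bearing bush: go in, no-go refused

## Robot

A 7-joint arm with a two-finger parallel gripper is mounted at the origin on the work surface. World frame = base frame: x ahead of the robot, y to its left, z up, the work surface at z = 0. Lengths are in m, angles in degrees, forces in N, time in s.
With the tool pointing down it reaches from about 0.425 to 0.875 m from the base axis. Payload 4.7 kg.
Tool frame: the origin (TCP) lies at the very end of the fingers, on their centre line; the grasp point (between the pads) lies 19 mm behind it; z points along the fingers, y is the line along which they close (so a half turn about z gives the same grasp; the last joint's range is limited). The gripper opens to 87 mm and grips with 3 to 60 N. Pads are 19 mm wide; open, the fingers measure 117 mm over their backs; the gripper's body (75 mm by 190 mm) begins 51 mm behind the grasp point.
Start: joints at [-71.041, 18.392, -4.016, 83.108, 1.295, 78.541, -3.26], TCP at [0.203, 0.618, 0.223] pointing down, gripper open.
Joint ranges: [-163.93, 163.93], [-17.29, 119.83], [-79.2, 71.16], [3.27, 140.29], [-89.18, 269.18], [5.43, 117.66], [-154.24, 154.24]. Speed limits (degrees/s): [147.25, 147.25, 180, 180, 180, 180, 180].

## Interface

Orientations are given as [roll, pitch, yaw] about the fixed x, y, z axes, in that order (R = Rz(yaw) Ry(pitch) Rx(roll)).
In Python, from cell import telemetry, cams, env gives the robot as it stands.
- The arm moves only by the tool arm_command, never from a script. Its argument "series" is text: rows parted by semicolons, each of 5 numbers parted by spaces: the shift along the tool's x, y, z in mm, then the turn about the tool's z in rad, then the closure in counts, from 0 (fully open) to 255 (shut). A call has 1 to 20 rows; each row shifts and turns the commanded pose from where the row before left it, along the tool's axes as they then stand; what a row does not reach is not made up. A row lasts 1/12 s, in which the tool goes at most 41.7 mm and 7.16 degrees, less where a joint would pass 70% of its speed; a pose out of reach is approached as far as the arm can. A call is refused whole if a number of a shift passes 41.7 or a number of a turn 0.125, either way. A call with a gripper value outside its range is refused whole. The fingers move at their own pace and stop on an object; "squeeze" is the grip in N (left out, the last holds). Time passes only in rows, so rows that do not move let the fingers close. It gives the time, the measured TCP pose, the force, the opening and the grip force at its end, in the units of the state.
- telemetry.get_obs(): the state, without advancing time (a new reading comes with each control period).
- cams.read_camera(name): name is "scene" or "top" or "wrist"; returns the picture (420x560x3 uint8, blue, green, red); there is no depth.
- cams.calibration(name): a dict with "K" (3x3 intrinsics, pixels), "origin" and "rotation" of the camera in the world; the wrist camera has in their place "hand_eye" (4x4, takes a point from camera to tool coordinates, whose origin is the TCP and whose axes are the flange's). Camera axes: x right, y down, z forward; pixel columns grow to the right and rows downward; lengths in m; the calibration is good to about 2 mm. The wrist camera is an equidistant fisheye: a pixel r from the principal point sees the ray r / f radians off the axis. A picture is of the moment at which its call begins: read the wrist's pose just before it. calibration takes no time and is no camera call.
- env.sign_off(): hands the job in; it is judged then, once.
The state is a dict: "time_s": time; "qpos": joint angles; "joint_velocities": joint speeds; "effort": joint torques, N m; "tool_pos": TCP position; "tool_rot": TCP orientation; "force": force on the tool from outside, world axes, zero at the start; "wrist_torque": the same for the moment, N m; "grip_width": finger opening in m; "grasp_force": force on a finger pad.
Only numpy, scipy, OpenCV 4.12 (cv2) and the standard library are available. Lean on these libraries where they do the work, as an engineer would, in place of code of your own. Each camera call takes 0.05 s, during which the arm holds its last target. There are 200 camera calls.

## Task

Check the new bronze bush in the pillow block with the double-ended plug gauge: ease the long go end in until the gauge's shoulder seats against the housing, draw it out again, then set the short no-go end in the seal recess, square against the end of the bush, and lean on it with a light, steady push for a second or more to prove that the bore refuses it. The block may sit anywhere in its slots, so feel for the bore, and never force the gauge: no more than about 20 N on the bearing. Then lay the gauge back in both notches of its wooden rest, without dropping it, and leave the other things on the bench where they are.

Things in the scene. Friction and masses are not known exactly. Their poses are not given: they have to be found in the camera images.
- gauge: Double-ended plug gauge, 168 mm long, about 0.33 kg, loose. Origin: middle of the handle, on the axis; the axis is its y, go plug at +y, no-go at -y. Handle: aluminium hexagon, 28 mm across flats, 100 mm long, a 27 mm round collar at each end. It starts level in its rest, two flats upright (facing its +x, -x) to grip from above. Centre of mass about 10 mm from the origin towards the go plug.
- gauge_shoulder (a point): Where the long go plug meets the shoulder (the handle's collar), on the axis, 50 mm from the gauge's origin along its +y. The go plug runs 52 mm on from here (tip 102 mm from the origin): steel, 20 mm diameter, its nose chamfered by 0.8 mm. Fully in, the shoulder stands against the face of the housing.
- gauge_nogo_tip (a point): Centre of the flat end face of the short no-go plug, 66 mm from the gauge's origin along its -y. The no-go plug is of steel, 25 mm diameter, only 16 mm long. Refused, this face stands against the end of the bush, at the bottom of the recess.
- rail: Short steel machine rail, fixed to the bench, that carries the pillow block. Origin: centre of its underside; z up. 210 (x) by 74 (y) by 20 mm high; the cast-iron block stands on it, its bore level along y, its feet along x (172 by 44 mm, top at 32 mm), held by nuts to 47 mm high at x = +-62 mm. Round housing of 33 mm radius, 44 mm thick (y = -22 to +22), oil cup to 100 mm.
- axle_line (a point): Point 60 mm above the rail's origin, axes as the rail: the bore's height, the middle of the housing's thickness. The bore is parallel to y, but the block is bolted wherever its slotted feet let it sit, up to 10 mm from here along x either way, and this is not measured: the bore's x must be seen or felt. Its y and height are as said. The block does not move.
- bush (a point): Same point as axle_line. From each face of the housing (y = +-22 mm) a seal recess of 27 mm diameter goes in 8 mm; at its bottom lies the end of the bronze bush (y = +-14 mm), 28 mm long, with a through bore of 21.5 mm diameter. All edges square. The 20 mm go plug passes recess and bore; the 25 mm no-go plug goes into the recess only. Either side will do for either end.
- rest: Wooden rest of the gauge, fixed to the bench. Origin: centre of the underside. Plank 85 (x) by 130 (y) by 12 mm, two uprights across it at y = +-40 mm, each 10 mm thick, 50 wide, to 46 mm high, with a 120 degree V notch in which the hexagonal handle lies along y between cheeks 34 mm apart. 70 mm are free between the uprights for the fingers.
- rest_nest (a point): Where the gauge's origin lies when it is in its rest: 48 mm above the rest's origin, axes as the rest. The gauge may be laid back either way round.
- hammer: Bystander: hammer lying flat on the bench, 270 mm long. Leave it alone.
- spanner: Bystander: spanner lying flat on the bench, 190 mm long. Leave it alone.
- grease_tin: Bystander: tin of 68 mm diameter, 62 mm high, standing on the bench. Leave it alone.
- old_bush: Bystander: the worn-out bronze bush, 27 mm diameter, 28 mm high, standing on its end on the bench, not the one to gauge. Leave it alone.
There are look-alikes about, which are no part of the job. There is more than one size of the rail; the one meant has the size given above.

How it is judged:
By the outcome, as a careful person would: the job done as asked, in the order asked, and still so for the second after the job is handed in, with the robot touching nothing.
It also fails if it takes over 72 s, if anything falls off the work surface, if the arm or the gripper's body presses on something with over 40 N, if the wrist force passes 120 N, or if a joint passes its speed limit or range.

## Working session

There is one attempt and no reset: what is moved stays moved. The work goes in short steps, Python scripts to look and compute and a tool call to move; the robot and the scene stay as the last step left them, time stands still between calls to the robot, and variables do not carry over. Pictures are saved under pics/ and viewed, at most 10 in all, crops included, and the job is handed in when it is done.

Besides the shell and the picture viewer there is one more tool, called after "Request:" as a command line: name --argument value ..., lists and objects as JSON in quotes. arm_command: Moves the arm, as the interface text tells. Its arguments: {"type":"object","properties":{"series":{"type":"string"},"squeeze":{"type":"number"}},"required":["series"]}

```bash
mkdir -p pics
python3 - <<'E'
from cell import telemetry, cams, env
import cv2,numpy as np
np.set_printoptions(precision=4,suppress=True)
o=telemetry.get_obs();print(o)
for n in("scene","top"):
    cv2.imwrite(f"pics/{n}0.png",cams.read_camera(n));print(cams.calibration(n))
print(cams.calibration("wrist"))
E
```

```text
{'time_s': 0.0, 'qpos': array([-71.041 ,  18.4389,  -4.0161,  83.1751,   1.2941,  78.5431,
        -3.2574]), 'joint_velocities': array([ 0.0548,  0.0085, -0.0564,  0.004 ,  0.0759, -0.0199, -0.0409]), 'effort': array([ -0.0005, -49.1282,  -0.4041, -31.2536,  -0.0638,   0.0436,
         0.0002]), 'tool_pos': array([0.2024, 0.6171, 0.2215]), 'tool_rot': array([-179.8881,    0.0048,  161.8536]), 'force': array([-0.9098, -0.171 , -0.444 ]), 'wrist_torque': array([-0.0117, -0.0437, -0.0175]), 'grasp_force': 0.0, 'grip_width': 0.08686299752336372}
{'K': array([[417.5795,   0.    , 276.853 ],
       [  0.    , 417.5795, 211.3884],
       [  0.    ,   0.    ,   1.    ]]), 'origin': array([1.361 , 0.1765, 0.6645]), 'rotation': array([-125.2289,    0.2153,  106.857 ])}
{'K': array([[420.4002,   0.    , 279.8962],
       [  0.    , 420.4002, 209.4763],
       [  0.    ,   0.    ,   1.    ]]), 'origin': array([ 0.3671, -0.0923,  1.113 ]), 'rotation': array([-170.6367,    0.4081,  -90.0607])}
{'K': array([[325.1923,   0.    , 282.9741],
       [  0.    , 325.1923, 207.8309],
       [  0.    ,   0.    ,   1.    ]]), 'hand_eye': array([[-0.0013, -0.961 , -0.2767,  0.0756],
       [ 1.    , -0.0014, -0.    , -0.0004],
       [-0.0004, -0.2767,  0.961 , -0.1631],
       [ 0.    ,  0.    ,  0.    ,  1.    ]])}
```

View pics/top0.png

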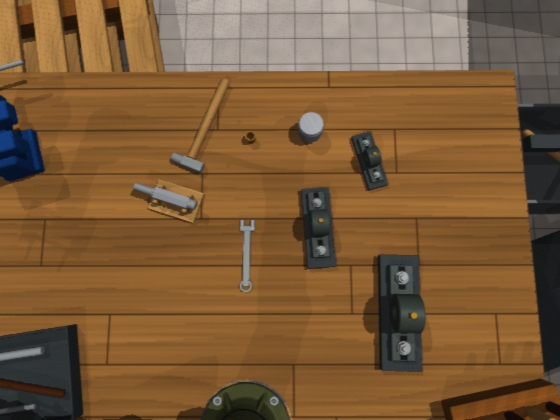

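View pics/scene0.png

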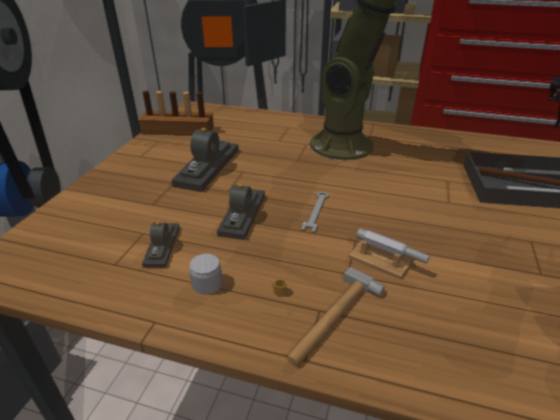

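The top view shows three rails at about (318,227), (400,312) and (369,161), with the gauge in its rest at (168,199). The scene view shows the same layout with the gauge at about (390,247). I'll measure sizes next.

```bash
cat > h.py <<'E'
import numpy as np,cv2
from scipy.spatial.transform import Rotation as R
from cell import telemetry, cams, env
np.set_printoptions(precision=4,suppress=True)
def rot(e): return R.from_euler('xyz',e,degrees=True).as_matrix()
def ray(n,uv,o=None):
    c=cams.calibration(n);K=c["K"];u=np.array([(uv[0]-K[0,2])/K[0,0],(uv[1]-K[1,2])/K[1,1]])
    if n=="wrist":
        th=np.hypot(*u);d=np.r_[u/th*np.sin(th),np.cos(th)]
        M=rot(o["tool_rot"]);H=c["hand_eye"];return o["tool_pos"]+M@H[:3,3],M@H[:3,:3]@d
    return np.array(c["origin"]),rot(c["rotation"])@np.r_[u,1]
def at(n,uv,z,o=None):
    p,d=ray(n,uv,o);return p+d*(z-p[2])/d[2]
def proj(n,P,o=None):
    c=cams.calibration(n);K=c["K"]
    if n=="wrist":
        M=rot(o["tool_rot"]);H=c["hand_eye"];q=H[:3,:3].T@(M.T@(np.array(P)-o["tool_pos"])-H[:3,3])
        r=np.hypot(q[0],q[1]);th=np.arctan2(r,q[2]);return K[:2,2]+K[0,0]*th*q[:2]/r
    q=rot(c["rotation"]).T@(np.array(P)-c["origin"]);return K[:2,2]+K[0,0]*q[:2]/q[2]
E
python3 - <<'E'
from h import *
for nm,cs in dict(mid=[(302,188),(328,188),(335,265),(307,268)],big=[(380,256),(419,256),(422,370),(380,369)],small=[(352,136),(373,132),(387,184),(367,189)]).items():
    P=np.array([at("top",c,.02)[:2] for c in cs]);print(nm,P.mean(0),[np.linalg.norm(P[i]-P[(i+1)%4]) for i in range(4)])
print("gauge ends",at("top",(135,188),.048),at("top",(197,206),.048))
a=[cams.read_camera("top") for _ in range(1)][0]
cv2.imwrite("pics/c1.png",np.hstack([cv2.resize(a[165:235,120:215],None,fx=4,fy=4,interpolation=2),cv2.resize(a[175:275,285:350],None,fx=6,fy=6,interpolation=2)[:280*2][:280] if 0 else cv2.resize(a[180:250+25,285:350],(0,0),fx=4,fy=4,interpolation=2)[:280]]))
b=cams.read_camera("scene")[175:275,210:440]
cv2.imwrite("pics/c2.png",cv2.resize(b,None,fx=3.4,fy=3.4,interpolation=2))
E
```

```text
mid [ 0.5016 -0.1842] [np.float64(0.06901224519758296), np.float64(0.20330276782969117), np.float64(0.07259613144854522), np.float64(0.21084590132215952)]
big [ 0.2851 -0.3887] [np.float64(0.10052347210994984), np.float64(0.28074776572164983), np.float64(0.10364704165577711), np.float64(0.278679203531448)]
small [ 0.6814 -0.3258] [np.float64(0.05830431652513696), np.float64(0.14797475250227202), np.float64(0.05518734778101343), np.float64(0.1510599885314916)]
gauge ends [0.6001 0.2911 0.048 ] [0.5523 0.1285 0.048 ]
```

View pics/c1.png

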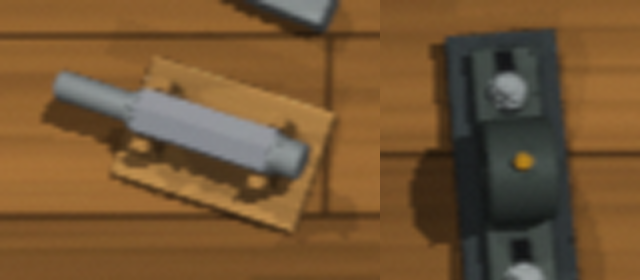

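View pics/c2.png

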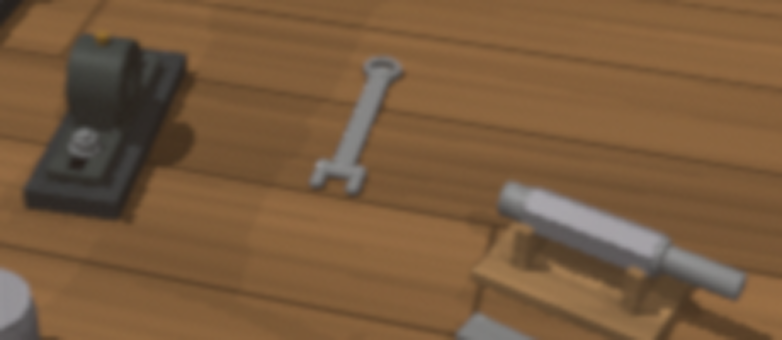

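The middle rail measures 210 x 74, so it's the one meant. The go end points towards world +y. I'll insert it from the block's -y side, then use the no-go end from the +y side, so no big turns are needed. First I'll hover over the gauge.

Request:
arm_command --series "-34.6 -19.6 0 0 0;-34.6 -19.6 0 0 0;-34.6 -19.6 0 0 0;-34.6 -19.6 0 0 0;-34.6 -19.6 0 0 0;-34.6 -19.6 0 0 0;-34.6 -19.6 0 0 0;-34.6 -19.6 0 0 0;-34.6 -19.6 0 0 0;-34.6 -19.6 0 0 0;-34.6 -19.6 0 0 0;-34.6 -19.6 0 0 0;-34.6 -19.6 0 0 0;-34.6 -19.6 0 0 0;0 0 0 0.125 0;0 0 0 0.125 0;0 0 0 0.125 0;0 0 0 0.125 0;0 0 0 0.125 0;0 0 0 0.125 0"

```text
time_s: 1.87
tool_pos: [0.5772, 0.206, 0.2223]
tool_rot: [-180.0, -0.0, 118.5]
force: [0.5, 0.0, -0.2]
grip_width: 0.087
grasp_force: 0.0
```

Request:
arm_command --series "0 0 0 0.125 0;0 0 0 0.125 0;0 0 0 0.125 0;0 0 0 0.125 0;0 0 0 0.125 0;0 0 0 0.125 0;0 0 0 0.036 0;0 0 0 0 0;0 0 0 0 0"

```text
time_s: 2.62
tool_pos: [0.5772, 0.2061, 0.2224]
tool_rot: [-180.0, 0.0, 73.9]
force: [0.7, 1.1, 0.2]
grip_width: 0.0868
grasp_force: 0.0
```

Run:
```python
from h import *
o=telemetry.get_obs();im=cams.read_camera("wrist");cv2.imwrite("pics/w1.png",im)
print(o["time_s"],o["tool_pos"],o["tool_rot"],o["qpos"],o["force"])
np.save("o1.npy",np.r_[o["tool_pos"],o["tool_rot"]])
```

```text
2.6167 [0.5772 0.2061 0.2224] [-179.9831    0.0147   73.9325] [-44.0078  14.5033  26.3089  89.6927  -6.5292  77.3542 -33.0586] [0.6868 1.1122 0.2069]
```

View pics/w1.png

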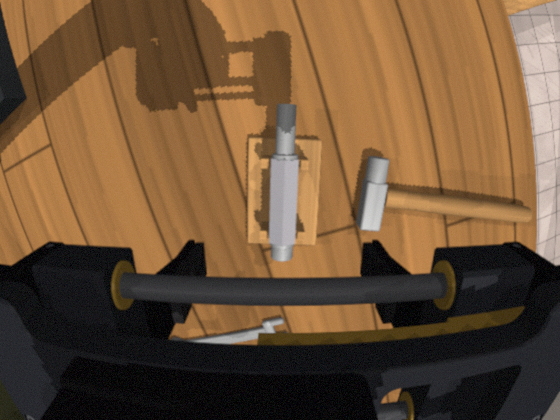

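The wrist view shows the gauge upright in the picture: go tip at about (286,104), no-go tip at (282,260), shoulder at (285,154). The plank's corners are (249,138), (320,139), (317,244) and (249,243). It is well aligned with the tool.

Run:
```python
from h import *
a=np.load("o1.npy");o=dict(tool_pos=a[:3],tool_rot=a[3:])
M=rot(a[3:])
for n,uv,z in [("go",(286,104),.048),("sh",(285,154),.058),("collar-",(282,246),.058),("nogo",(282,260),.055),("hexL",(275,200),.055),("hexR",(298,200),.055),*[("pl",p,.012) for p in [(249,138),(320,139),(317,244),(249,243)]]]:
    P=at("wrist",uv,z,o);print(n,P,(M.T@(P-a[:3]))*1000)
```

```text
go [0.6049 0.2904 0.048 ] [ 88.7777   3.3967 174.3341]
sh [0.5898 0.2418 0.058 ] [ 37.8626   2.278  164.3475]
collar- [0.559  0.1468 0.058 ] [-61.9011  -0.96   164.374 ]
nogo [0.5539 0.1292 0.055 ] [-80.2047  -1.0109 167.3787]
hexL [0.5662 0.1978 0.055 ] [-10.9322  -8.205  167.3631]
hexR [0.5894 0.1911 0.055 ] [-10.9616  15.9618 167.356 ]
pl [0.5542 0.2662 0.012 ] [ 51.4708 -38.6551 210.356 ]
pl [0.6321 0.2425 0.012 ] [ 50.2578  42.7544 210.3324]
pl [0.5961 0.1186 0.012 ] [-78.7269  42.442  210.3655]
pl [0.5152 0.1434 0.012 ] [-77.2577 -42.1155 210.3901]
```

Request:
arm_command --series "-7 1.2 0 0.02 0;0 0 34 0 0;0 0 34 0 0;0 0 34 0 0;0 0 34 0 0;0 0 30 0 0;0 0 15 0 0;0 0 8 0 0;0 0 4 0 0;0 0 0 0 0;0 0 0 0 0;0 0 0 0 60;0 0 0 0 120;0 0 0 0 140;0 0 0 0 160;0 0 0 0 180;0 0 0 0 200" --squeeze 15

```text
time_s: 4.08
tool_pos: [0.5766, 0.199, 0.0298]
tool_rot: [180.0, -0.0, 72.7]
force: [0.4, -0.1, -0.2]
grip_width: 0.0551
grasp_force: 0.0
```

Request:
arm_command --series "0 0 0 0 255;0 0 0 0 255;0 0 0 0 255;0 0 0 0 255;0 0 0 0 255;0 0 0 0 255" --squeeze 45

```text
time_s: 4.58
tool_pos: [0.5755, 0.1993, 0.0295]
tool_rot: [-179.9, 0.0, 72.7]
force: [-3.6, 1.2, 3.2]
grip_width: 0.0276
grasp_force: 45.0
```

Run:
```python
from h import *
o=telemetry.get_obs();print(o["time_s"],o["tool_pos"],o["tool_rot"],o["force"],o["wrist_torque"],o["grip_width"],o["grasp_force"])
# rail refine in top picture + bore x
im=cams.read_camera("top");cv2.imwrite("pics/t2.png",cv2.resize(im[180:275,275:360],None,fx=6,fy=6,interpolation=cv2.INTER_CUBIC))
```

```text
4.5833 [0.5755 0.1993 0.0295] [-179.8744    0.0198   72.7023] [-3.6317  1.171   3.2286] [ 0.0215  0.9812 -0.1535] 0.027589446196748194 44.96090739732608
```

View pics/t2.png

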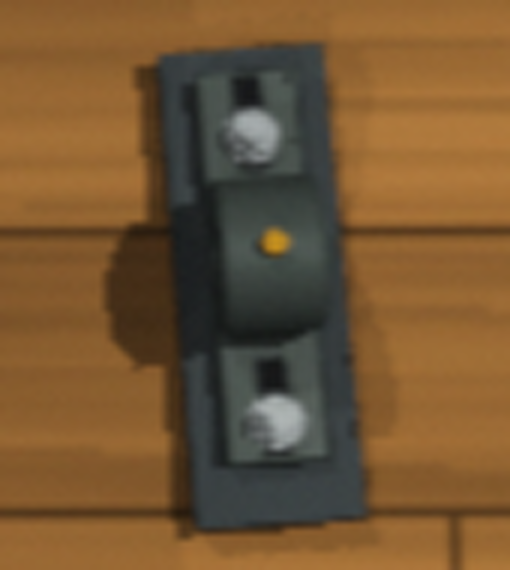

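The crop shows the rail's top corners at (160,55), (325,45), (365,517) and (197,528). The block's feet end at about (247,72) and (276,463), and the oil cup top is at (276,241).

Run:
```python
from h import *
f=lambda c:(275+(c[0]+.5)/6-.5,180+(c[1]+.5)/6-.5)
P=np.array([at("top",f(c),.02)[:2] for c in[(160,55),(325,45),(365,517),(197,528)]])
ctr=P.mean(0);ex=(P[0]-P[3])+(P[1]-P[2]);ey=(P[0]-P[1])+(P[3]-P[2])
a=np.degrees(np.arctan2(ex[1],ex[0]));b=np.degrees(np.arctan2(ey[1],ey[0]))
print(P,ctr,a,b,[np.linalg.norm(P[i]-P[(i+1)%4]) for i in range(4)])
q=cv2.minAreaRect((P*1000).astype(np.float32));print(q)
X=np.r_[np.cos(np.radians(a)),np.sin(np.radians(a))];Y=np.array([-X[1],X[0]])
for n,c,z in[("feetfar",(247,72),.032),("feetnear",(276,463),.032),("cup",(276,241),.1),("nut1",(252,135),.045),("nut2",(277,421),.045),("hsgtop",(270,180),.055),("hsgbot",(277,337),.060)]:
    w=at("top",f(c),z)[:2];print(n,w,(w-ctr)@X*1000,(w-ctr)@Y*1000)
```

```text
[[ 0.603  -0.1415]
 [ 0.6073 -0.2146]
 [ 0.4001 -0.2276]
 [ 0.3955 -0.1555]] [ 0.5015 -0.1848] 3.720510508221902 93.51658432411217 [np.float64(0.0731905159762953), np.float64(0.2076275694393418), np.float64(0.07229094714402785), np.float64(0.20794231546803735)]
((501.5302734375, -184.55752563476562), (207.94033813476562, 73.19004821777344), 3.5965466499328613)
feetfar [ 0.5927 -0.1789] 91.41232987216674 -0.06824176545069716
feetnear [ 0.4226 -0.1887] -78.96355887765391 1.1771748581099575
cup [ 0.5086 -0.1842] 7.148680218774739 0.14812919724438678
nut1 [ 0.5623 -0.1796] 61.05643149447265 1.2090099232077753
nut2 [ 0.4396 -0.1883] -61.99590259917403 0.51582325214593
hsgtop [ 0.5411 -0.1861] 39.40118952062943 -3.9250500816452223
hsgbot [ 0.4737 -0.1875] -27.962762536145416 -0.9392476837186604
```

Gripped. The rail's yaw is about 3.6°, and the bore sits about +6.3 mm along the rail's x, near (0.508,-0.184). I'll lift, turn, and carry the gauge over to the -y side.

Request:
arm_command --series "0 0 -4 0 255;0 0 -10 0 255;0 0 -20 0 255;0 0 -26 0 255;0 0 -26 0 255;0 0 -24 -0.125 255;0 0 0 -0.125 255;0 0 0 -0.115 255;0 0 0 0 255"

```text
time_s: 5.38
tool_pos: [0.5774, 0.1986, 0.1408]
tool_rot: [179.9, -0.0, 93.7]
force: [-0.4, -0.9, -3.6]
grip_width: 0.0276
grasp_force: 44.9
```

Request:
arm_command --series "-18 -3.3 0 0 255;-36.9 -6.55 0 0 255;-36.9 -6.55 0 0 255;-36.9 -6.55 0 0 255;-36.9 -6.55 0 0 255;-36.9 -6.55 0 0 255;-36.9 -6.55 0 0 255;-36.9 -6.55 0 0 255;-36.9 -6.55 0 0 255;-36.9 -6.55 0 0 255;-36.9 -6.55 0 0 255;-36.9 -6.55 0 0 255;-36.9 -6.55 0 0 255;-36.9 -6.55 0 0 255;-18.9 -3.3 0 0 255;0 0 0 0 255;0 0 0 0 255"

```text
time_s: 6.8
tool_pos: [0.5159, -0.3247, 0.1393]
tool_rot: [-179.9, 0.0, 93.2]
force: [-0.8, 0.6, -3.6]
grip_width: 0.0277
grasp_force: 44.9
```

Run:
```python
from h import *
o=telemetry.get_obs();im=cams.read_camera("wrist");cv2.imwrite("pics/w2.png",im)
print(o["time_s"],o["tool_pos"],o["tool_rot"],o["qpos"],o["force"],o["wrist_torque"])
np.save("o2.npy",np.r_[o["tool_pos"],o["tool_rot"]])
```

```text
6.8 [ 0.5159 -0.3247  0.1393] [-179.9475    0.0374   93.2123] [ -3.0778  19.4581  40.0012  96.4948 -13.202   68.9004  43.3169] [-0.752   0.6144 -3.5824] [-0.0321  0.0115  0.0094]
```

View pics/w2.png

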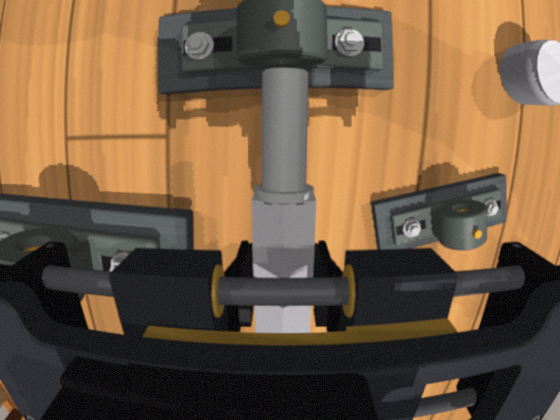

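The wrist view shows the plug level: tip edge centred at about (285,68), shoulder line at (284,192). The oil cup is at (281,17), housing sides at about (238,50) and (326,50), nuts at (198,45) and (349,42).

Run:
```python
from h import *
a=np.load("o2.npy");o=dict(tool_pos=a[:3],tool_rot=a[3:]);M=rot(a[3:]);z0=a[2]
for n,uv,z in [("tip",(285,68),z0+.0285),("sh",(284,192),z0+.032),("plugL",(262,130),z0+.0185),("plugR",(306.5,130),z0+.0185),("hexL",(252.5,225),z0+.026),("hexR",(314.5,225),z0+.026),("cup",(281.5,17),.1),("nut1",(198,44),.045),("nut2",(349,41),.045),("railL",(159.5,92),.02),("railR",(392,90),.02),("railL2",(160,15),.02),("railR2",(390,11),.02),("hL",(238,50),.06),("hR",(326,50),.06),("footL",(167,88-23),.032),("footR",(383,88-24),.032)]:
    P=at("wrist",uv,z,o);print(n,P,(M.T@(P-a[:3]))*1000)
```

```text
tip [ 0.5115 -0.2291  0.1678] [ 95.6999   0.9079 -28.5633]
sh [ 0.5139 -0.2802  0.1713] [ 44.4953   0.4403 -32.0295]
plugL [ 0.5028 -0.2558  0.1578] [ 69.5486  -9.1971 -18.537 ]
plugR [ 0.5224 -0.2547  0.1578] [ 69.5349  10.4415 -18.555 ]
hexL [ 0.5007 -0.2975  0.1653] [ 27.9827 -13.6275 -26.0058]
hexR [ 0.5284 -0.296   0.1653] [ 27.9468  14.095  -26.0312]
cup [ 0.5073 -0.1855  0.1   ] [139.5111  -0.7206  39.259 ]
nut1 [ 0.4408 -0.1916  0.045 ] [137.116  -67.3912  94.3217]
nut2 [ 0.5603 -0.1838  0.045 ] [138.2675  52.3051  94.2113]
railL [ 0.4   -0.229  0.02 ] [ 102.1439 -110.2434  119.3838]
railR [ 0.6065 -0.217   0.02  ] [102.521   96.6092 119.1941]
railL2 [ 0.3953 -0.1556  0.02  ] [ 175.6726 -110.8405  119.3363]
railR2 [ 0.6017 -0.1425  0.02  ] [177.1872  95.9648 119.1459]
hL [ 0.4758 -0.2001  0.06  ] [126.6846 -32.9241  79.2969]
hR [ 0.5405 -0.1966  0.06  ] [126.5303  31.8617  79.2377]
footL [ 0.4105 -0.2063  0.032 ] [124.195  -98.4342 107.3586]
footR [ 0.5931 -0.1968  0.032 ] [123.4336  84.3411 107.1917]
```

Request:
arm_command --series "0 0 15 -0.012 255;0 0 28 0 255;0 0 28 0 255;0 0 18 0 255;0 0 7 0 255;0 0 1.8 0 255;0 0 0 0 255;8 0 0 0 255;8 0 0 0 255;2 0 0 0 255;0 0 0 0 255;0 0 0 0 255"

```text
time_s: 7.85
tool_pos: [0.5167, -0.3041, 0.0424]
tool_rot: [179.9, 0.0, 94.3]
force: [-0.2, 0.1, -2.4]
grip_width: 0.0276
grasp_force: 44.9
```

Request:
arm_command --series "1 0 0 0 255;1 0 0 0 255;1 0 0 0 255;1 0 0 0 255;0 0 0 0 255;0 0 0 0 255"

```text
time_s: 8.35
tool_pos: [0.5159, -0.3004, 0.0417]
tool_rot: [-180.0, -0.0, 94.3]
force: [-0.0, -0.0, -2.4]
grip_width: 0.0275
grasp_force: 44.9
```

Request:
arm_command --series "1 0 0 0 255;1 0 0 0 255;1 0 0 0 255;1 0 0 0 255;0 0 0 0 255;0 0 0 0 255"

```text
time_s: 8.85
tool_pos: [0.5156, -0.2963, 0.0418]
tool_rot: [180.0, -0.0, 94.3]
force: [-0.5, 0.2, -2.9]
grip_width: 0.0279
grasp_force: 44.9
```

Request:
arm_command --series "1 0 0 0 255;1 0 0 0 255;1 0 0 0 255;0 0 0 0 255;0 0 0 0 255"

```text
time_s: 9.27
tool_pos: [0.5153, -0.2933, 0.0417]
tool_rot: [-180.0, -0.0, 94.3]
force: [-0.5, 1.0, -4.1]
grip_width: 0.0272
grasp_force: 44.9
```

Request:
arm_command --series "1 0 0 0 255;1 0 0 0 255;0 0 0 0 255;0 0 0 0 255"

```text
time_s: 9.6
tool_pos: [0.5152, -0.2913, 0.0417]
tool_rot: [-180.0, -0.0, 94.3]
force: [-0.8, -0.4, -2.9]
grip_width: 0.0275
grasp_force: 44.9
```

Request:
arm_command --series "1 0 0 0 255;1 0 0 0 255;1 0 0 0 255;0 0 0 0 255;0 0 0 0 255"

```text
time_s: 10.02
tool_pos: [0.515, -0.2882, 0.0417]
tool_rot: [-180.0, -0.0, 94.3]
force: [0.5, 0.2, -3.4]
grip_width: 0.0274
grasp_force: 44.9
```

Request:
arm_command --series "1 0 0 0 255;1 0 0 0 255;1 0 0 0 255;1 0 0 0 255;0 0 0 0 255;0 0 0 0 255"

```text
time_s: 10.52
tool_pos: [0.5147, -0.2842, 0.0417]
tool_rot: [-180.0, -0.0, 94.3]
force: [-0.7, 0.4, -3.5]
grip_width: 0.0276
grasp_force: 44.9
```

Request:
arm_command --series "1.5 0 0 0 255;1.5 0 0 0 255;1.5 0 0 0 255;1.5 0 0 0 255;0 0 0 0 255;0 0 0 0 255"

```text
time_s: 11.02
tool_pos: [0.5142, -0.2782, 0.0417]
tool_rot: [180.0, -0.0, 94.3]
force: [-0.4, -0.1, -2.4]
grip_width: 0.0274
grasp_force: 44.9
```

Request:
arm_command --series "2 0 0 0 255;2 0 0 0 255;2 0 0 0 255;2 0 0 0 255;2 0 0 0 255;0 0 0 0 255;0 0 0 0 255"

```text
time_s: 11.6
tool_pos: [0.5135, -0.2682, 0.0417]
tool_rot: [180.0, -0.0, 94.3]
force: [-0.5, 0.3, -3.0]
grip_width: 0.0275
grasp_force: 44.9
```

Request:
arm_command --series "2 0 0 0 255;2 0 0 0 255;2 0 0 0 255;2 0 0 0 255;2 0 0 0 255;0 0 0 0 255;0 0 0 0 255"

```text
time_s: 12.18
tool_pos: [0.5128, -0.2583, 0.0418]
tool_rot: [180.0, -0.0, 94.3]
force: [-0.3, 0.8, -3.9]
grip_width: 0.0277
grasp_force: 44.9
```

Request:
arm_command --series "1 0 0 0 255;1 0 0 0 255;1 0 0 0 255;0 0 0 0 255;0 0 0 0 255"

```text
time_s: 12.6
tool_pos: [0.5125, -0.2555, 0.0417]
tool_rot: [180.0, -0.0, 94.3]
force: [0.4, -0.2, -3.4]
grip_width: 0.0275
grasp_force: 44.9
```

Nearly there; now small steps until the shoulder touches.

Request:
arm_command --series "1 0 0 0 255;1 0 0 0 255;0 0 0 0 255;0 0 0 0 255"

```text
time_s: 12.93
tool_pos: [0.5124, -0.2534, 0.0417]
tool_rot: [180.0, -0.0, 94.3]
force: [-0.1, 0.1, -3.0]
grip_width: 0.0274
grasp_force: 44.9
```

Request:
arm_command --series "0.5 0 0 0 255;0.5 0 0 0 255;0 0 0 0 255;0 0 0 0 255"

```text
time_s: 13.27
tool_pos: [0.5123, -0.2525, 0.0417]
tool_rot: [180.0, -0.0, 94.3]
force: [-0.1, -0.5, -3.5]
grip_width: 0.0274
grasp_force: 44.9
```

Request:
arm_command --series "0.5 0 0 0 255;0.5 0 0 0 255;0 0 0 0 255;0 0 0 0 255"

```text
time_s: 13.6
tool_pos: [0.5122, -0.2518, 0.0418]
tool_rot: [180.0, 0.0, 94.3]
force: [-0.2, -0.7, -3.6]
grip_width: 0.0277
grasp_force: 44.9
```

Request:
arm_command --series "0.5 0 0 0 255;0 0 0 0 255;0 0 0 0 255"

```text
time_s: 13.85
tool_pos: [0.5122, -0.2517, 0.0419]
tool_rot: [180.0, 0.1, 94.3]
force: [0.0, -2.1, -3.6]
grip_width: 0.0277
grasp_force: 44.9
```

Request:
arm_command --series "0.5 0 0 0 255;0 0 0 0 255;0 0 0 0 255"

```text
time_s: 14.1
tool_pos: [0.5121, -0.2516, 0.0419]
tool_rot: [180.0, 0.1, 94.3]
force: [1.1, -3.8, -3.7]
grip_width: 0.0277
grasp_force: 45.0
```

Request:
arm_command --series "0.5 0 0 0 255;0 0 0 0 255;0 0 0 0 255"

```text
time_s: 14.35
tool_pos: [0.5121, -0.2516, 0.042]
tool_rot: [180.0, 0.1, 94.2]
force: [0.5, -5.3, -4.8]
grip_width: 0.0274
grasp_force: 45.0
```

Request:
arm_command --series "0.5 0 0 0 255;0.5 0 0 0 255;0 0 0 0 255;0 0 0 0 255;0 0 0 0 255"

```text
time_s: 14.77
tool_pos: [0.5121, -0.2515, 0.0421]
tool_rot: [179.9, 0.2, 94.2]
force: [0.9, -8.1, -4.7]
grip_width: 0.0277
grasp_force: 45.0
```

Run:
```python
from h import *
o=telemetry.get_obs();im=cams.read_camera("wrist");cv2.imwrite("pics/w3.png",im[0:300,130:440])
print(o["time_s"],o["tool_pos"],o["tool_rot"],o["force"],o["wrist_torque"])
```

```text
14.7667 [ 0.5121 -0.2515  0.0421] [179.9431   0.1944  94.2135] [ 0.8657 -8.0903 -4.6865] [-1.75   -0.1919 -0.0957]
```

View pics/w3.png

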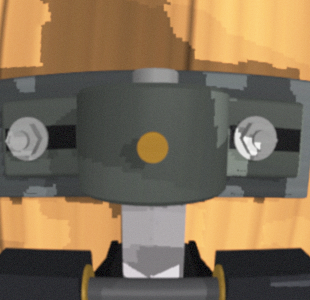

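The shoulder is square against the housing at (152,203) in the crop, and the plug's end shows on the far side at (155,75). It is seated at 8 N. I'll back off a little and feel the bore walls, to centre for the tighter no-go fit.

Request:
arm_command --series "-1 0 0 0 255;-1.5 0 0 0 255;-2 0 0 0 255;-2 0 0 0 255;0 0 0 0 255;0 0 0 0 255"

```text
time_s: 15.32
tool_pos: [0.5125, -0.2548, 0.0416]
tool_rot: [-180.0, -0.1, 94.3]
force: [-0.8, 0.2, -2.5]
grip_width: 0.0276
grasp_force: 44.9
```

Request:
arm_command --series "0 0.5 0 0 255;0 0.5 0 0 255;0 0.5 0 0 255;0 0.5 0 0 255;0 0 0 0 255;0 0 0 0 255"

```text
time_s: 15.82
tool_pos: [0.5131, -0.2549, 0.0412]
tool_rot: [-179.8, -0.1, 94.3]
force: [-5.0, 0.9, -1.8]
grip_width: 0.0271
grasp_force: 45.0
```

Request:
arm_command --series "0 -0.8 0 0 255;0 -0.8 0 0 255;0 -0.8 0 0 255;0 -0.8 0 0 255;0 -0.8 0 0 255;0 0 0 0 255;0 0 0 0 255"

```text
time_s: 16.4
tool_pos: [0.5111, -0.2559, 0.0421]
tool_rot: [179.9, 0.0, 94.3]
force: [0.8, -0.5, -2.9]
grip_width: 0.0277
grasp_force: 44.9
```

Request:
arm_command --series "0 0.7 0 0 255;0 0.8 0 0 255;0 0 0.7 0 255;0 0 0.8 0 255;0 0 0.5 0 255;0 0 0 0 255;0 0 0 0 255"

```text
time_s: 16.98
tool_pos: [0.5122, -0.2556, 0.04]
tool_rot: [180.0, -0.0, 94.3]
force: [-0.8, 0.4, -0.5]
grip_width: 0.0281
grasp_force: 44.9
```

Request:
arm_command --series "0 0 -0.8 0 255;0 0 -0.8 0 255;0 0 -0.8 0 255;0 0 -0.8 0 255;0 0 -0.8 0 255;0 0 0 0 255;0 0 0 0 255"

```text
time_s: 17.57
tool_pos: [0.5118, -0.2557, 0.0433]
tool_rot: [-180.0, 0.0, 94.3]
force: [0.5, -1.6, -7.3]
grip_width: 0.0274
grasp_force: 45.0
```

Request:
arm_command --series "0 0 1 0 255;0 0 1 0 255;-4 -0.05 0 0 255;-6 -0.08 0 0 255;-6 -0.08 0 0 255;-6 -0.08 0 0 255;-6 -0.08 0 0 255;-6 -0.08 0 0 255;-6 -0.08 0 0 255;-6 -0.08 0 0 255;-6 -0.08 0 0 255;-8 -0.1 0 0 255;-8 -0.1 0 0 255;-8 -0.1 0 0 255;-8 -0.1 0 0 255;0 0 0 0 255;0 0 -15 0 255;0 0 -30 0 255;0 0 -30 0 255;0 0 -15 0 255"

```text
time_s: 19.23
tool_pos: [0.5185, -0.3405, 0.1353]
tool_rot: [179.8, 0.1, 94.3]
force: [0.4, -1.7, -1.4]
grip_width: 0.0273
grasp_force: 44.9
```

Request:
arm_command --series "20 0.3 0 0 255;35 0.46 0 0 255;35 0.46 0 0 255;35 0.46 0 0 255;35 0.46 0 0 255;35 0.46 0 0 255;35 0.46 0 0 255;20 0.25 0 0 255;10.1 0.1 0 0 255;0 0 0 0 255;0 0 0 0 255;0 0 0 0 255"

```text
time_s: 20.23
tool_pos: [0.5011, -0.0823, 0.1319]
tool_rot: [180.0, 0.1, 94.1]
force: [0.5, -0.3, -2.9]
grip_width: 0.0275
grasp_force: 44.9
```

Request:
arm_command --series "0 0 15 0 255;0 0 28 0 255;0 0 25 0 255;0 0 14 0 255;0 0 6 0 255;0 0 2 0 255;0 0 0 0 255;0 0 0 0 255;0 0 0 0 255"

```text
time_s: 20.98
tool_pos: [0.5022, -0.0802, 0.043]
tool_rot: [179.9, 0.0, 94.3]
force: [0.3, 0.9, -3.2]
grip_width: 0.0276
grasp_force: 44.9
```

Run:
```python
from h import *
o=telemetry.get_obs();print(o["time_s"],o["tool_pos"],o["tool_rot"],o["force"],o["wrist_torque"])
im=cams.read_camera("top");cv2.imwrite("pics/t3.png",cv2.resize(im[170:275,240:360],None,fx=5,fy=5,interpolation=2))
```

```text
20.9833 [ 0.5022 -0.0802  0.043 ] [179.8608   0.004   94.2703] [ 0.3275  0.8697 -3.2207] [-0.0887  0.0428  0.0032]
```

Request:
arm_command --series "-2 0 0 0 255;-2 0 0 0 255;0 0 0 0 255;0 0 0 0 255;0 0 0 0 255"

```text
time_s: 21.45
tool_pos: [0.5015, -0.0838, 0.0418]
tool_rot: [180.0, -0.0, 94.3]
force: [-0.8, -0.2, -2.7]
grip_width: 0.0273
grasp_force: 44.9
```

Request:
arm_command --series "-2 0 0 0 255;-2 -0.05 0 0 255;-2 -0.03 0 0 255;0 0 0 0 255;0 0 0 0 255;0 0 0 0 255"

```text
time_s: 21.95
tool_pos: [0.5018, -0.0898, 0.0417]
tool_rot: [-180.0, -0.0, 94.3]
force: [0.2, 1.4, -3.7]
grip_width: 0.0273
grasp_force: 44.9
```

Request:
arm_command --series "-0.5 0 0 0 255;-0.5 0 0 0 255;-0.5 0 0 0 255;-0.5 0 0 0 255;0 0 0 0 255;0 0 0 0 255"

```text
time_s: 22.45
tool_pos: [0.5019, -0.0918, 0.0418]
tool_rot: [180.0, -0.0, 94.3]
force: [0.8, -0.4, -3.1]
grip_width: 0.0272
grasp_force: 44.9
```

Request:
arm_command --series "-0.5 0 0 0 255;-0.5 0 0 0 255;0 0 0 0 255;0 0 0 0 255"

```text
time_s: 22.78
tool_pos: [0.502, -0.0928, 0.0417]
tool_rot: [180.0, -0.0, 94.3]
force: [-0.1, -0.4, -2.6]
grip_width: 0.0273
grasp_force: 44.9
```

Request:
arm_command --series "-0.5 0 0 0 255;-0.5 0 0 0 255;0 0 0 0 255;0 0 0 0 255"

```text
time_s: 23.12
tool_pos: [0.5021, -0.0938, 0.0418]
tool_rot: [180.0, -0.0, 94.3]
force: [-0.6, -0.3, -3.8]
grip_width: 0.0276
grasp_force: 44.9
```

Request:
arm_command --series "-0.5 0 0 0 255;-0.5 0 0 0 255;0 0 0 0 255;0 0 0 0 255"

```text
time_s: 23.45
tool_pos: [0.5022, -0.0948, 0.0418]
tool_rot: [180.0, -0.0, 94.3]
force: [-0.0, -0.1, -3.1]
grip_width: 0.0274
grasp_force: 44.9
```

Request:
arm_command --series "-0.5 0 0 0 255;-0.5 0 0 0 255;0 0 0 0 255;0 0 0 0 255"

```text
time_s: 23.78
tool_pos: [0.5022, -0.0958, 0.0417]
tool_rot: [180.0, -0.0, 94.3]
force: [0.5, 0.2, -3.1]
grip_width: 0.0275
grasp_force: 44.9
```

In the recess freely. On to the bush end, about 4 mm further.

Request:
arm_command --series "-0.5 -0.05 0 0 255;-0.5 0 0 0 255;-0.5 -0.05 0 0 255;-0.5 0 0 0 255;0 0 0 0 255;0 0 0 0 255"

```text
time_s: 24.28
tool_pos: [0.5023, -0.0978, 0.0418]
tool_rot: [180.0, -0.0, 94.3]
force: [-0.1, 0.4, -3.4]
grip_width: 0.0273
grasp_force: 44.9
```

Request:
arm_command --series "-0.5 0 0 0 255;-0.5 0 0 0 255;0 0 0 0 255;0 0 0 0 255"

```text
time_s: 24.62
tool_pos: [0.5024, -0.0988, 0.0418]
tool_rot: [180.0, -0.0, 94.3]
force: [-0.5, -0.1, -3.0]
grip_width: 0.0275
grasp_force: 44.9
```

Request:
arm_command --series "-0.5 0 0 0 255;-0.5 0 0 0 255;0 0 0 0 255;0 0 0 0 255"

```text
time_s: 24.95
tool_pos: [0.5025, -0.0998, 0.0418]
tool_rot: [180.0, -0.0, 94.3]
force: [0.0, 0.6, -3.1]
grip_width: 0.0277
grasp_force: 44.9
```

Request:
arm_command --series "-0.5 0 0 0 255;-0.5 0 0 0 255;0 0 0 0 255;0 0 0 0 255"

```text
time_s: 25.28
tool_pos: [0.5025, -0.1001, 0.0417]
tool_rot: [-180.0, -0.0, 94.3]
force: [-1.0, 2.4, -1.7]
grip_width: 0.0275
grasp_force: 44.9
```

Request:
arm_command --series "-0.5 0 0 0 255;-0.5 0 0 0 255;0 0 0 0 255;0 0 0 0 255"

```text
time_s: 25.62
tool_pos: [0.5024, -0.1002, 0.0417]
tool_rot: [-180.0, -0.1, 94.3]
force: [-1.2, 4.9, -2.2]
grip_width: 0.0274
grasp_force: 44.9
```

Contact at y = -0.1000, against a predicted -0.0999, so this is the bush end at the bottom of the recess. I'll lean on it with about 8 N and hold.

Request:
arm_command --series "-0.5 0 0 0 255;-0.5 0 0 0 255;0 0 0 0 255;0 0 0 0 255"

```text
time_s: 25.95
tool_pos: [0.5024, -0.1002, 0.0416]
tool_rot: [-179.9, -0.2, 94.4]
force: [-0.7, 7.8, -1.6]
grip_width: 0.0272
grasp_force: 44.9
```

Request:
arm_command --series "0 0 0 0 255;0 0 0 0 255;0 0 0 0 255;0 0 0 0 255;0 0 0 0 255;0 0 0 0 255;0 0 0 0 255;0 0 0 0 255;0 0 0 0 255;0 0 0 0 255;0 0 0 0 255;0 0 0 0 255;0 0 0 0 255;0 0 0 0 255;0 0 0 0 255;0 0 0 0 255;0 0 0 0 255;0 0 0 0 255;0 0 0 0 255;0 0 0 0 255"

```text
time_s: 27.62
tool_pos: [0.5024, -0.1002, 0.0416]
tool_rot: [-179.9, -0.2, 94.4]
force: [-0.8, 7.5, -1.1]
grip_width: 0.0274
grasp_force: 44.9
```

Request:
arm_command --series "1 0 0 0 255;1 0 0 0 255;1 0 0 0 255;2 0 0 0 255;2 0 0 0 255;3 0.04 0 0 255;3 0.04 0 0 255;4 0.05 0 0 255;5 0.06 0 0 255;7 0.1 0 0 255;8 0.1 0 0 255;6 0 0 0 255;0 0 0 0 255;0 0 -15 0 255;0 0 -30 0 255;0 0 -30 0 255;0 0 -23 0.125 255;0 0 0 0.125 255;0 0 0 0.125 255;0 0 0 0.002 255"

```text
time_s: 29.28
tool_pos: [0.5001, -0.06, 0.1403]
tool_rot: [179.9, -0.0, 72.5]
force: [-0.1, -0.6, -2.6]
grip_width: 0.0275
grasp_force: 44.9
```

Request:
arm_command --series "20 -0.4 0 0 255;35 -0.7 0 0 255;35 -0.7 0 0 255;35 -0.7 0 0 255;35 -0.7 0 0 255;35 -0.7 0 0 255;35 -0.7 0 0 255;25 -0.4 0 0 255;10 0 0 0 255;5 0 0 0 255;0 0 0 0 255;0 0 0 0 255;0 0 0 0 255;0 0 0 0 255"

```text
time_s: 30.45
tool_pos: [0.5754, 0.1973, 0.1399]
tool_rot: [180.0, 0.0, 72.6]
force: [-1.2, -0.2, -2.9]
grip_width: 0.0276
grasp_force: 44.9
```

Run:
```python
from h import *
o=telemetry.get_obs();print(o["time_s"],o["tool_pos"],o["tool_rot"],o["force"],o["wrist_torque"])
M=rot(o["tool_rot"]);print(M.T@(np.array([.5755,.1993,.0295])-o["tool_pos"])*1000)
im=cams.read_camera("wrist");cv2.imwrite("pics/w4.png",im)
np.save("o4.npy",np.r_[o["tool_pos"],o["tool_rot"]])
```

```text
30.45 [0.5754 0.1973 0.1399] [179.992    0.0222  72.5698] [-1.2053 -0.2099 -2.8558] [-0.0978  0.0693 -0.0012]
[  1.9553  -0.5288 110.4158]
```

View pics/w4.png

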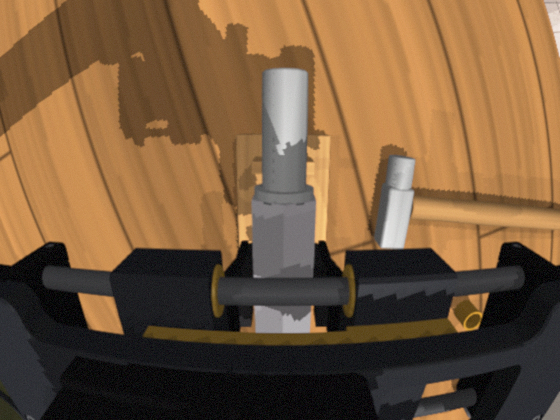

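The gauge hasn't slipped: the tip is still at about (285,70), and the rest is squarely below at x 237–329. Now lowering, slowly at the end.

Request:
arm_command --series "2 -0.5 10 0 255;0 0 25 0 255;0 0 25 0 255;0 0 22 0 255;0 0 12 0 255;0 0 6 0 255;0 0 3 0 255;0 0 2 0 255;0 0 1 0 255;0 0 0 0 255;0 0 0 0 255"

```text
time_s: 31.42
tool_pos: [0.5762, 0.2018, 0.0348]
tool_rot: [179.9, -0.1, 72.7]
force: [0.3, -0.8, -2.7]
grip_width: 0.0274
grasp_force: 44.9
```

Request:
arm_command --series "0 0 1 0 255;0 0 1 0 255;0 0 1 0 255;0 0 0 0 255;0 0 0 0 255;0 0 0 0 255"

```text
time_s: 31.92
tool_pos: [0.5754, 0.2014, 0.0307]
tool_rot: [-180.0, -0.0, 72.7]
force: [-0.3, -0.7, -3.6]
grip_width: 0.0277
grasp_force: 44.9
```

Request:
arm_command --series "-1 0.4 0 0 255;-1 0.3 0 0 255;0 0 0.5 0 255;0 0 0.5 0 255;0 0 0 0 255;0 0 0 0 255;0 0 0 0 255"

```text
time_s: 32.5
tool_pos: [0.5755, 0.1994, 0.0297]
tool_rot: [-180.0, -0.0, 72.7]
force: [0.5, -0.1, -2.9]
grip_width: 0.0276
grasp_force: 44.9
```

Request:
arm_command --series "0 0 0.3 0 255;0 0 0.2 0 255;0 0 0 0 255;0 0 0 0 255"

```text
time_s: 32.83
tool_pos: [0.5756, 0.1994, 0.0295]
tool_rot: [180.0, -0.0, 72.7]
force: [-0.3, -0.1, -0.6]
grip_width: 0.0279
grasp_force: 44.9
```

Request:
arm_command --series "0 0 0.3 0 255;0 0 0 0 255;0 0 0 0 255" --squeeze 5

```text
time_s: 33.08
tool_pos: [0.5756, 0.1994, 0.0295]
tool_rot: [180.0, -0.0, 72.7]
force: [-2.3, -0.9, 4.3]
grip_width: 0.028
grasp_force: 5.0
```

Request:
arm_command --series "0 0 0 0 165;0 0 0 0 150;0 0 0 0 120;0 0 0 0 80;0 0 0 0 40;0 0 0 0 30;0 0 0 0 30;0 0 0 0 30"

```text
time_s: 33.75
tool_pos: [0.5756, 0.1994, 0.0289]
tool_rot: [180.0, -0.0, 72.7]
force: [0.0, 0.6, -0.3]
grip_width: 0.068
grasp_force: 0.0
```

Request:
arm_command --series "0 0 -5 0 30;0 0 -15 0 30;0 0 -30 0 30;0 0 -35 0 30;0 0 -35 0 30;0 0 -35 0 30;0 0 -20 0 30;0 0 0 0 30;0 0 0 0 30"

```text
time_s: 34.5
tool_pos: [0.5764, 0.1995, 0.2058]
tool_rot: [179.9, -0.1, 72.7]
force: [0.3, 0.3, -0.8]
grip_width: 0.0769
grasp_force: 0.0
```

Run:
```python
from h import *
o=telemetry.get_obs();print(o["time_s"],o["tool_pos"],o["tool_rot"],o["force"])
im=cams.read_camera("wrist")[80:290,200:440]
t=cams.read_camera("scene")[175:275,210:440]
a=cv2.resize(im,(480,420));b=cv2.resize(t[:, 110:],(300,250));c=np.zeros((420,780,3),np.uint8);c[:,:480]=a;c[:250,480:]=b
cv2.imwrite("pics/end.png",c)
```

```text
34.5 [0.5764 0.1995 0.2058] [179.8602  -0.146   72.6936] [ 0.271   0.3373 -0.8193]
```

View pics/end.png

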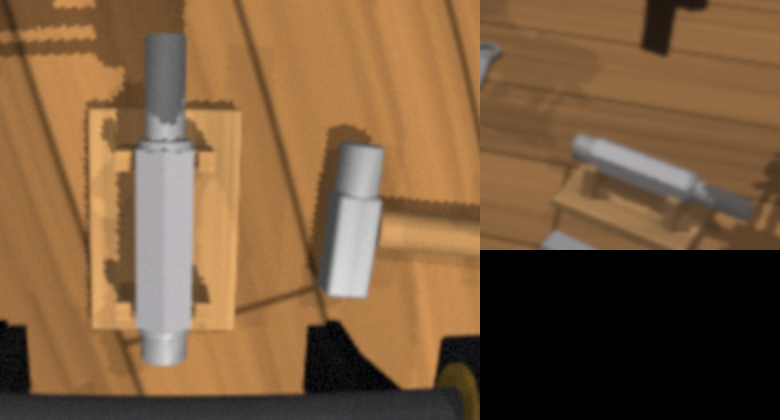

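The gauge lies level in both notches: in the wrist crop it runs from (165,35) to (163,362), centred on the plank. The hammer hasn't moved.

```bash
python3 -c "
from cell import env
print(env.sign_off())"
```

```text
the job is handed in; nothing more can be done
None
```

The job is done and handed in: the go end seated to its shoulder at about 8 N, the bush refused the no-go end under a steady 7.5 N for about 1.7 s, and the gauge is back in both notches of its rest, with the other things on the bench not touched.

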